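# Lower the laser shield over the specimen on its ratchet arm

### The job

The amber laser shield is parked up on its ratchet arm. Press the thumb pad on the tail of the ratchet pawl down until the pawl flips over and stays free of the teeth, then push the shield down by the bar across its end until the arm rests fully down on its stop post over the specimen stage. Only push with the fingers: do not pull the shield up, and leave the dish and all the loose things where they are.

Things in the scene. Friction and masses are not known exactly. Their poses are not given: they have to be found in the camera images.
- rig: fixed black optical breadboard, 300 x 450 x 12 mm, that carries the whole rig: a specimen stage (top 76 mm above the bench) and, beside it, the shield stand. Origin at the centre of its underside; its +x axis points away from the robot (within about 0.3 rad), its +y axis to the robot's left, along the lowered shield arm; z up. The hinge axis of the shield and the pivot axis of the pawl are both parallel to its x axis
- hinge (a point): point on the hinge axis of the shield arm, 112 mm above the bench, 55 mm to the -y side of the board's centre; the toothed steel quadrant of the arm (55 mm radius) turns about it
- shield (a joint): angle of the shield arm above level, rad: 0 = fully down, level, on the rubber-tipped stop post; up to 1.4 = raised. It starts parked at 0.7 to 1.2. A counterbalance spring and a stiff hinge hold it where it is left, so it does not drop by itself; with the pawl free it takes 1 to 5 N on the end bar to push it down. With the pawl in the teeth it cannot go down more than one tooth (0.22 rad)
- push_bar (a point): centre of the round aluminium bar across the free end of the shield arm, 16 mm diameter, 100 mm long, parallel to the board's x axis, 225 mm from the hinge axis and 13 mm to the -x side of point hinge. It is the highest part of the raised shield, whose amber plate (150 x 135 x 4 mm) hangs between the bar and the hinge. Fully down its centre is 112 mm above the bench
- pawl (a joint): angle of the steel ratchet pawl, rad: 0 = hook down in the teeth, 0.4 = tail fully down, hook clear of the teeth. An over-centre spring holds it at either end and throws it over at 0.2; pressed past that, it stays free by itself. Starts at 0 to 0.1
- pawl_pad (a point): centre of the top face of the ribbed steel thumb pad on the pawl's tail, 26 mm (board x) x 28 mm (board y) x 7 mm, about 170 mm above the bench at the start; 126 mm to the -y side and 1 mm to the +x side of point hinge. Pressed, it goes nearly straight down by 23 mm, thrown over half-way, and takes 3 to 6 N at first. Nothing stands above it or within 100 mm below it
- dish: loose glass specimen dish, 37 mm across, 12 mm high, standing on the stage under where the shield comes down; origin at the centre of its underside
- canister: loose clear objective canister with black screw lid, 36 mm across, 55 mm high, upright on the breadboard about 90 mm to the +x side of the thumb pad; origin at the centre of its underside
- driver: loose screwdriver with black handle, 170 mm long, 26 mm thick, lying on the breadboard on the robot's side of the stand; origin under its middle
- lens_ring: loose black lens ring, 31 mm across, 12 mm high, lying on the breadboard on the far side of the stand; origin at the centre of its underside
- post: loose steel optics post on a round foot, 32 mm across the foot, 60 mm high, upright on the breadboard on the robot's side of the thumb pad; origin at the centre of its underside
- solvent: loose white bottle, 48 mm across, 115 mm high, on the bench to the left; origin at the centre of its underside
- slide_box: loose grey slide box, 85 x 170 x 34 mm, on the bench to the right; origin at the centre of its underside
- beaker: loose glass beaker, 60 mm across, 75 mm high, on the bench to the left; origin at the centre of its underside

How it is judged (in metres and radians):
On the way, in this order (a step that is already met when the one before it is completed fails the run):
1. the pawl is pressed over and stays free while the shield is still up (value of joint pawl above 0.3 rad and value of joint shield above 0.45 rad), for 0.2 s.
2. the shield arm is pushed fully down with the pawl free (value of joint shield below 0.05 rad and value of joint pawl above 0.3 rad), for 0.2 s.
At the end, for the whole second after the job is handed in: The shield arm is within 0.05 rad of fully down on its stop, the pawl is still flipped free (over 0.3 rad), the dish is within 10 mm and every other loose thing within 20 mm of where it started (all of step 2 and distance of dish from where it was at the start of the episode below 0.01 m and distance of each of canister, driver, lens_ring, post, solvent, slide_box, beaker from where it was at the start of the episode below 0.02 m); the robot touches nothing.
It fails at once if the shield is pulled up (above 1.3 rad, or its bar over 75 mm away from its start while the pawl is still in) (value of joint shield above 1.3 rad or (value of joint pawl below 0.2 rad and distance of push_bar from where it was at the start of the episode above 0.075 m)).
It fails at once if the dish is shifted by more than 10 mm (distance of dish from where it was at the start of the episode above 0.01 m).
It fails at once if a loose thing is knocked, carried or lifted by more than 20 mm (distance of any of canister, driver, lens_ring, post, solvent, slide_box, beaker from where it was at the start of the episode above 0.02 m).
It also fails if it takes over 48 s, if anything falls off the work surface, if the arm or the gripper's body presses on something with over 40 N, if the wrist force passes 120 N, or if a joint passes its speed limit or range.

### The arm

A 6-joint arm with a two-finger parallel gripper is mounted at the origin on the work surface. World frame = base frame: x ahead of the robot, y to its left, z up, the work surface at z = 0. Lengths are in mm, angles in rad, forces in N, time in s.
With the tool pointing down it reaches from about 400 to 825 mm from the base axis. Payload 7 kg.
Tool frame: the origin (TCP) lies midway between the tips of the shut fingers; the grasp point (between the pads) lies 19 mm behind it; z points along the fingers, y is the line along which they close (so a half turn about z gives the same grasp; the last joint's range is limited). The gripper opens to 85 mm and grips with 20 to 120 N. Pads are 22 mm wide; open, the fingers measure 114 mm over their backs; the gripper's body (76 mm by 85 mm) begins 54 mm behind the grasp point. The pads swing forward as they close: fully open they stand 13 mm farther back than shut.
Start: joints at [-0.941, 0.359, 0.012, 0, -1.224, -0.288], TCP at [226.222, -635.939, 231.302] pointing down, gripper open.
Joint ranges: [-3.07, 3.07], [-1.43, 2.12], [-1.02, 1.25], [-3.03, 1.67], [-3.05, -0], [-3.03, 3.03]. Speed limits (rad/s): [2.39, 2.39, 3.01, 3.14, 3.14, 3.14].

### API

Orientations are given as [roll, pitch, yaw] about the fixed x, y, z axes, in that order (R = Rz(yaw) Ry(pitch) Rx(roll)).
In Python, from rig import arm gives the robot as it stands.
- The arm moves only by the tool carry_out, never from a script. Its argument "series" is a list of rows, each an object of numbers: "ax", "ay", "az": the turn, a rotation vector about the tool's x, y, z in units of 180 degrees (1.0 is 180 degrees); "tx", "ty", "tz": the shift along the tool's x, y, z in units of 120 mm (1.0 is 120 mm); "grip": the opening, from 0 (shut) to 1 (fully open). A call has 1 to 12 rows; each row is the pose to reach, as a shift and turn from the pose commanded when the call began, along the tool's axes at that moment, turning the shorter way round; what a row does not reach only later rows make up. A row lasts 1/8 s, in which the tool goes at most 62.5 mm and 10.7 degrees, less where a joint would pass 70% of its speed; a pose out of reach is approached as far as the arm can. A call with a number of a shift or a turn outside -1 to 1 is refused whole. A call with a gripper value outside its range is refused whole. The fingers move at their own pace and stop on an object; "squeeze" is the grip in N (left out, the last holds). Time passes only in rows, so rows that repeat a pose let the fingers close. It gives the time, the measured TCP pose, the force, the opening and the grip force at its end, in the units of the state.
- arm.state(): the state, without advancing time (a new reading comes with each control period).
- arm.snapshot(name): name is "side" or "top" or "wrist"; returns a dict with "color" (480x640x3 uint8, red, green, blue), "camera_matrix" (3x3 intrinsics, pixels), "D" ([k1, k2, p1, p2, k3] as OpenCV has them; the pictures are not rectified), "extrinsics" (4x4, takes a point from world to camera coordinates). Camera axes: x right, y down, z forward; pixel columns grow to the right and rows downward; lengths in mm; the calibration is good to about 2 mm. A picture is of the moment at which its call begins. There is no depth.
- arm.close_job(): hands the job in; it is judged then, once.
The state is a dict: "clock": time; "joint_pos": joint angles; "joint_vel": joint speeds; "tau": joint torques, N m; "tool_pos": TCP position; "eef_rot": TCP orientation; "contact_force": force on the tool from outside, world axes, zero at the start; "wrist_torque": the same for the moment, N m; "gripper_width": finger opening in mm; "grip_force": force on a finger pad.
Only numpy, scipy, OpenCV 4.12 (cv2) and the standard library are available. Lean on these libraries where they do the work, as an engineer would, in place of code of your own. Each camera call takes 0.05 s, during which the arm holds its last target. There are 200 camera calls.

## Working session

There is one attempt and no reset: what is moved stays moved. The work goes in short steps, Python scripts to look and compute and a tool call to move; the robot and the scene stay as the last step left them, time stands still between calls to the robot, and variables do not carry over. Pictures are saved under pics/ and viewed, at most 10 in all, crops included, and the job is handed in when it is done.

Besides the shell and the picture viewer there is one more tool, called after ">>>" by a JSON object that holds its "method" and its "body". carry_out: Moves the arm, as the interface text tells. Its arguments: {"type":"object","properties":{"series":{"type":"array"},"squeeze":{"type":"number"}},"required":["series"]}

```bash
mkdir -p pics; cat > h.py <<'E'
import numpy as np, cv2, pickle
from rig import arm
def snap(n,f):
    s=arm.snapshot(n); cv2.imwrite(f'pics/{f}.png',cv2.cvtColor(s['color'],cv2.COLOR_RGB2BGR)); pickle.dump({k:np.array(v) for k,v in s.items()},open(f'{f}.pkl','wb')); return s
def proj(s,P):
    E=np.array(s['extrinsics'],float); r=cv2.Rodrigues(E[:3,:3])[0]
    return cv2.projectPoints(np.array(P,float).reshape(-1,3),r,E[:3,3],np.array(s['camera_matrix'],float),np.array(s['D'],float))[0].reshape(-1,2)
def load(f): return pickle.load(open(f+'.pkl','rb'))
E
python3 -c "
from h import *
for n in ('side','top'):
    s=snap(n,n+'0'); E=np.array(s['extrinsics']); print(n,-E[:3,:3].T@E[:3,3])
print(arm.state())"
```

```text
side [-249.01271469 -952.78739434  831.57406673]
top [ 480.08075787   -3.44229622 1323.16894601]
{'clock': 0.1, 'joint_pos': array([-9.40884796e-01,  3.59336526e-01,  1.11463628e-02, -2.97729944e-04,
       -1.22413566e+00, -2.88100389e-01]), 'joint_vel': array([-0.00134076, -0.00390556,  0.00312568,  0.00033677, -0.00096274,
       -0.00022467]), 'tau': array([-2.56963040e-04, -5.84765732e+01,  2.94103199e+01,  6.95453301e+00,
       -3.20749219e-03, -8.34057602e-06]), 'tool_pos': array([ 226.07459311, -635.54357663,  230.44379552]), 'eef_rot': array([ 3.14004667e+00, -1.66251818e-04, -2.79988275e+00]), 'contact_force': array([0.56676961, 0.27635238, 0.18234447]), 'wrist_torque': array([ 0.02790256, -0.00201991, -0.01232381]), 'grip_force': 0.0, 'gripper_width': 85.92004549228466}
```

View pics/side0.png

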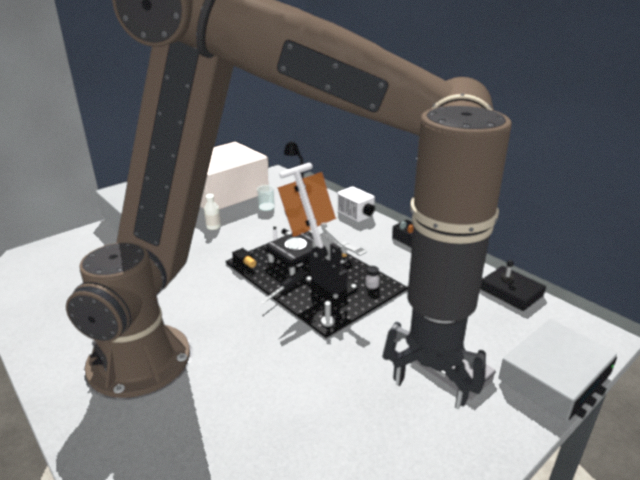

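View pics/top0.png

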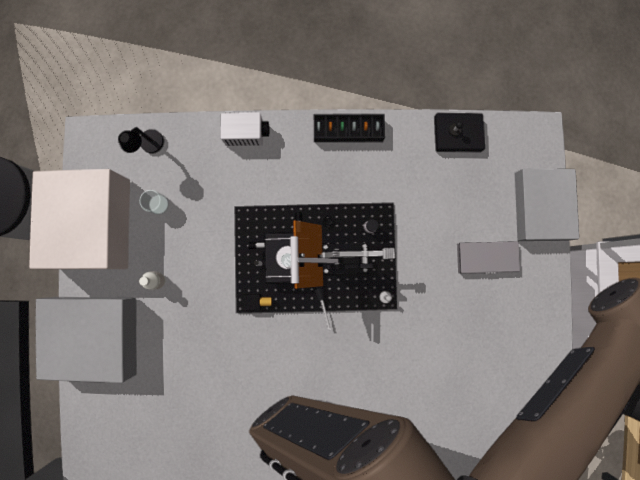

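The board's corners in the top view are at about (235,207), (393,203), (397,311) and (237,313). The pad is at about (389,253) and the bar at (295,258). I'll zoom in to get better pixel positions.

```bash
python3 -c "
import cv2
t=cv2.imread('pics/top0.png')[190:330,220:420]; s=cv2.imread('pics/side0.png')[155:345,210:420]
cv2.imwrite('pics/tc.png',cv2.resize(t,None,fx=4,fy=4,interpolation=2)); cv2.imwrite('pics/sc.png',cv2.resize(s,None,fx=3,fy=3,interpolation=2))"
```

```text
(no output)
```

View pics/tc.png

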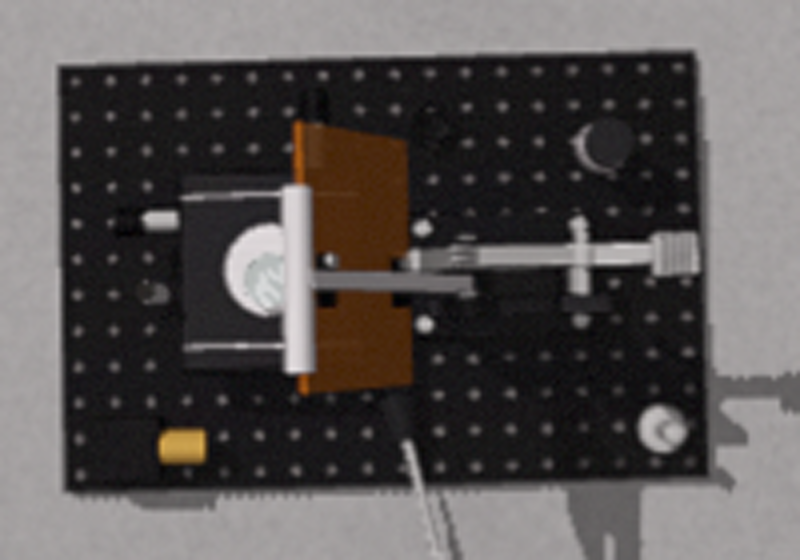

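View pics/sc.png

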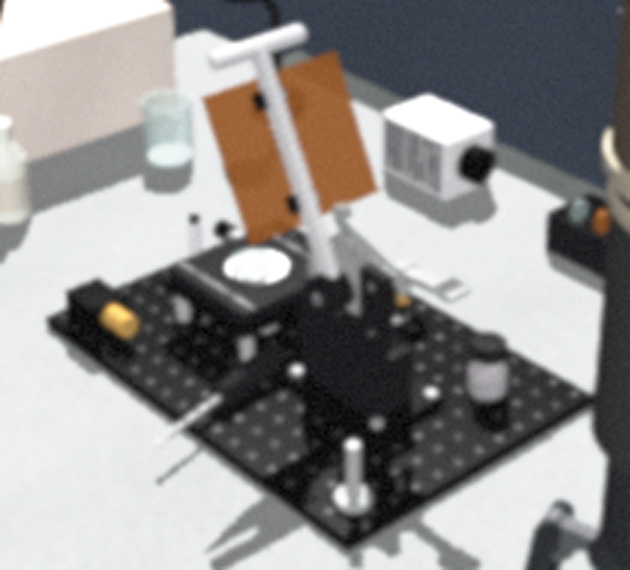

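The crop shows the corners at (60,67), (694,52), (707,473) and (67,490), the pad at (674,254) and the bar's centre at (297,279). In the side crop the pad is at about (447,286) and the bar's centre at (259,45). Next I'll fit the pose.

```bash
cat > fit.py <<'E'
from h import *
from scipy.optimize import least_squares
T,S=load('top0'),load('side0')
ct=lambda a:(np.array(a,float)+.5)/4-.5+[220,190]
cs=lambda a:(np.array(a,float)+.5)/3-.5+[210,155]
tp=ct([[60,67],[694,52],[707,473],[67,490],[674,254],[297,279]]); sp=cs([[350,548],[592,400],[447,286],[259,45]])
def pts(p):
    x,y,yaw,th,zp=p; c,s=np.cos(yaw),np.sin(yaw)
    w=lambda a,b,z:[x+c*a-s*b,y+s*a+c*b,z]
    h=p[5] # hinge board-x
    C=[w(150,225,12),w(150,-225,12),w(-150,-225,12),w(-150,225,12)]
    return C,w(h+1,-55-126,zp),w(h-13,-55+225*np.cos(th),112+225*np.sin(th)),w(h,-55,112)
def f(p):
    C,a,b,_=pts(p)
    return np.r_[(proj(T,C+[a,b])-tp).ravel(),(proj(S,[C[2],C[1],a,b])-sp).ravel()]
r=least_squares(f,[450,0,0,1,170,0],x_scale=[100,100,.1,.1,20,20])
print(r.x.round(3),r.fun.round(1)); C,a,b,h=pts(r.x); print('pad',a,'bar',b,'hinge',h)
x=r.x.copy(); x[3]=0; print('bar down',pts(x)[2])
E
python3 fit.py
```

```text
Traceback (most recent call last):
  File "fit.py", line 16, in <module>
    r=least_squares(f,[450,0,0,1,170,0],x_scale=[100,100,.1,.1,20,20])
  File "fit.py", line 14, in f
    C,a,b,_=pts(p)
            ~~~^^^
  File "fit.py", line 8, in pts
    x,y,yaw,th,zp=p; c,s=np.cos(yaw),np.sin(yaw)
    ^^^^^^^^^^^^^
ValueError: too many values to unpack (expected 5)
```

```bash
sed -i 's/x,y,yaw,th,zp=p;/x,y,yaw,th,zp=p[:5];/' fit.py; python3 fit.py
```

```text
[ 5.18469e+02 -3.53700e+00  1.30000e-02  1.11200e+00  1.69625e+02
  8.80000e-01] [-0.5 -0.6  0.5 -0.4  0.7  1.3 -0.9  0.8  0.5 -0.2  0.5 -0.1 -0.8 -1.6
  0.7 -1.3  0.7  0.1 -0.6  1.3]
pad [np.float64(522.7716354091655), np.float64(-184.49609966826358), np.float64(169.62513308187033)] bar [np.float64(505.7516714723965), np.float64(40.950241725347816), np.float64(313.727733302037)] hinge [np.float64(520.0847460722066), np.float64(-58.52078214260328), 112]
bar down [np.float64(504.0734488543493), np.float64(166.28499705669006), np.float64(112.0)]
```

>>> {"method": "carry_out", "body": {"series": [{"tx":-0.35,"ty":0.35,"az":0.04,"grip":0},{"tx":-0.7,"ty":0.7,"az":0.08,"grip":0},{"tx":-1,"ty":1,"az":0.109,"grip":0},{"tx":-1,"ty":1,"az":0.109,"grip":0}], "squeeze": 40}}

```text
validation failed for argument at $.se...
```

>>> {"method": "carry_out", "body": {"series": [{"tx":-0.35,"ty":0.35,"grip":0},{"tx":-0.7,"ty":0.7,"grip":0},{"tx":-1,"ty":1,"grip":0}]}}

```text
validation failed for argument at $.se...
```

>>> {"method": "carry_out", "body": {"series": [{"tx":-0.3,"ty":0.35,"grip":0},{"tx":-0.6,"ty":0.7,"grip":0},{"tx":-0.86,"ty":1,"grip":0},{"tx":-0.86,"ty":1,"grip":0},{"tx":-0.86,"ty":1,"grip":0}]}}

```text
validation failed for argument at $.se...
```

>>> {"method": "carry_out", "body": {"series": [{"ax":0,"ay":0,"az":0.04,"tx":-0.35,"ty":0.35,"tz":0,"grip":0},{"ax":0,"ay":0,"az":0.08,"tx":-0.7,"ty":0.7,"tz":0,"grip":0},{"ax":0,"ay":0,"az":0.109,"tx":-1,"ty":1,"tz":0,"grip":0},{"ax":0,"ay":0,"az":0.109,"tx":-1,"ty":1,"tz":0,"grip":0}], "squeeze": 40}}

```text
clock: 0.6
tool_pos: [300.2, -480.1, 231.7]
eef_rot: [3.141, 0.001, -3.14]
contact_force: [1.1, -1.2, 0.2]
gripper_width: 12.1
grip_force: 0.0
```

>>> {"method": "carry_out", "body": {"series": [{"ax":0,"ay":0,"az":0,"tx":-0.35,"ty":0.35,"tz":0,"grip":0},{"ax":0,"ay":0,"az":0,"tx":-0.7,"ty":0.7,"tz":0,"grip":0},{"ax":0,"ay":0,"az":0,"tx":-1,"ty":1,"tz":0,"grip":0}]}}

```text
clock: 0.98
tool_pos: [420.1, -361.9, 231.1]
eef_rot: [3.142, -0.0, 3.141]
contact_force: [1.3, -0.4, -0.4]
gripper_width: -0.1
grip_force: 0.0
```

>>> {"method": "carry_out", "body": {"series": [{"ax":0,"ay":0,"az":0,"tx":-0.3,"ty":0.35,"tz":0,"grip":0},{"ax":0,"ay":0,"az":0,"tx":-0.6,"ty":0.7,"tz":0,"grip":0},{"ax":0,"ay":0,"az":0,"tx":-0.86,"ty":1,"tz":0,"grip":0},{"ax":0,"ay":0,"az":0,"tx":-0.86,"ty":1,"tz":0,"grip":0}]}}

```text
clock: 1.48
tool_pos: [524.2, -241.2, 230.6]
eef_rot: [3.141, -0.001, -3.139]
contact_force: [0.0, -0.5, -0.3]
gripper_width: -0.0
grip_force: 0.0
```

>>> {"method": "carry_out", "body": {"series": [{"ax":0,"ay":0,"az":0,"tx":0,"ty":0.25,"tz":0.1,"grip":0},{"ax":0,"ay":0,"az":0,"tx":0,"ty":0.48,"tz":0.2,"grip":0},{"ax":0,"ay":0,"az":0,"tx":0,"ty":0.48,"tz":0.25,"grip":0},{"ax":0,"ay":0,"az":0,"tx":0,"ty":0.48,"tz":0.25,"grip":0}]}}

```text
clock: 1.98
tool_pos: [522.0, -186.1, 200.9]
eef_rot: [-3.141, -0.001, 3.141]
contact_force: [-0.3, 0.2, 0.2]
gripper_width: -0.1
grip_force: 0.0
```

```bash
python3 -c "
from h import *
s=snap('side','side1');snap('top','top1');print(arm.state()['tool_pos'])
im=cv2.imread('pics/side1.png')[155:345,250:460];a=cv2.resize(im,None,fx=2.8,fy=2.8,interpolation=2)
cv2.imwrite('pics/s1c.png',a)"
```

```text
[ 522.4629865  -186.26238814  201.50622221]
```

View pics/s1c.png

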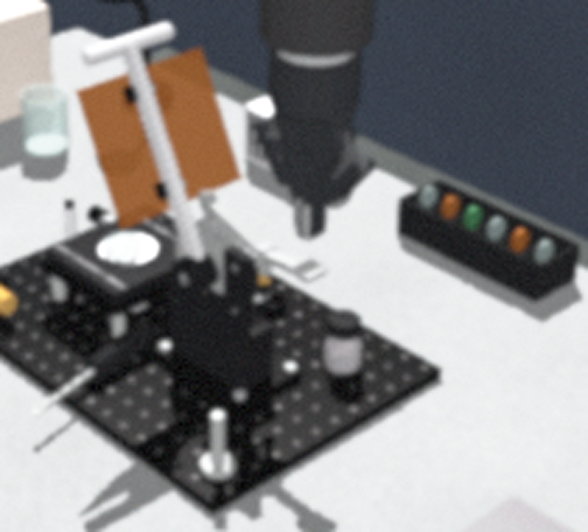

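The side view shows the shut tips at crop (310,232), directly above the pad at (303,266). The shield and the loose things are undisturbed, so I'll press now.

>>> {"method": "carry_out", "body": {"series": [{"ax":0,"ay":0,"az":0,"tx":0,"ty":0,"tz":0.1,"grip":0},{"ax":0,"ay":0,"az":0,"tx":0,"ty":0,"tz":0.18,"grip":0},{"ax":0,"ay":0,"az":0,"tx":0,"ty":0,"tz":0.23,"grip":0},{"ax":0,"ay":0,"az":0,"tx":0,"ty":0,"tz":0.28,"grip":0},{"ax":0,"ay":0,"az":0,"tx":0,"ty":0,"tz":0.31,"grip":0}]}}

```text
clock: 2.7
tool_pos: [522.5, -185.5, 164.0]
eef_rot: [-3.141, 0.0, 3.141]
contact_force: [0.3, -1.8, 1.8]
gripper_width: 0.3
grip_force: 0.8
```

>>> {"method": "carry_out", "body": {"series": [{"ax":0,"ay":0,"az":0,"tx":0,"ty":0,"tz":0.03,"grip":0},{"ax":0,"ay":0,"az":0,"tx":0,"ty":0,"tz":0.06,"grip":0},{"ax":0,"ay":0,"az":0,"tx":0,"ty":0,"tz":0.09,"grip":0},{"ax":0,"ay":0,"az":0,"tx":0,"ty":0,"tz":0.11,"grip":0},{"ax":0,"ay":0,"az":0,"tx":0,"ty":0,"tz":0.11,"grip":0}]}}

```text
clock: 3.32
tool_pos: [522.4, -185.2, 150.8]
eef_rot: [3.142, -0.0, 3.141]
contact_force: [0.0, 0.3, -0.3]
gripper_width: 0.3
grip_force: 0.0
```

>>> {"method": "carry_out", "body": {"series": [{"ax":0,"ay":0,"az":0,"tx":0,"ty":0,"tz":-0.3,"grip":0},{"ax":0,"ay":0,"az":0,"tx":0,"ty":0,"tz":-0.65,"grip":0},{"ax":0,"ay":0,"az":0,"tx":0,"ty":0,"tz":-1,"grip":0}]}}

```text
clock: 3.7
tool_pos: [522.3, -185.2, 272.3]
eef_rot: [-3.142, -0.0, 3.141]
contact_force: [0.6, -0.3, -0.3]
gripper_width: -0.3
grip_force: 0.0
```

>>> {"method": "carry_out", "body": {"series": [{"ax":0,"ay":0,"az":0,"tx":0,"ty":0,"tz":-0.4,"grip":0},{"ax":0,"ay":0,"az":0,"tx":0.05,"ty":0.3,"tz":-0.85,"grip":0},{"ax":0,"ay":0,"az":0,"tx":0.1,"ty":0.7,"tz":-0.85,"grip":0},{"ax":0,"ay":0,"az":0,"tx":0.13,"ty":1,"tz":-0.85,"grip":0},{"ax":0,"ay":0,"az":0,"tx":0.13,"ty":1,"tz":-0.85,"grip":0}]}}

```text
clock: 4.32
tool_pos: [506.7, -63.3, 373.5]
eef_rot: [3.141, 0.001, -3.139]
contact_force: [0.5, -0.3, 0.3]
gripper_width: -0.0
grip_force: 0.0
```

>>> {"method": "carry_out", "body": {"series": [{"ax":-0.05,"ay":0,"az":0,"tx":0,"ty":0.3,"tz":0,"grip":0},{"ax":-0.1,"ay":0,"az":0,"tx":0,"ty":0.6,"tz":0.05,"grip":0},{"ax":-0.159,"ay":0,"az":0,"tx":0,"ty":0.72,"tz":0.1,"grip":0},{"ax":-0.159,"ay":0,"az":0,"tx":0,"ty":0.72,"tz":0.15,"grip":0},{"ax":-0.159,"ay":0,"az":0,"tx":0,"ty":0.72,"tz":0.15,"grip":0}]}}

```text
clock: 4.95
tool_pos: [507.0, 19.7, 354.3]
eef_rot: [2.645, -0.001, 3.139]
contact_force: [-0.6, 0.8, 0.1]
gripper_width: 0.3
grip_force: 0.0
```

```bash
python3 -c "
from h import *
s=snap('side','side2');print(arm.state()['tool_pos'],arm.state()['eef_rot'])
im=cv2.imread('pics/side2.png')[125:315,250:410];a=cv2.resize(im,None,fx=3,fy=3,interpolation=2)
cv2.imwrite('pics/s2c.png',a)"
```

```text
[506.96705711  20.46316911 354.85649763] [ 2.64521581e+00 -2.53142593e-04  3.14081396e+00]
```

View pics/s2c.png

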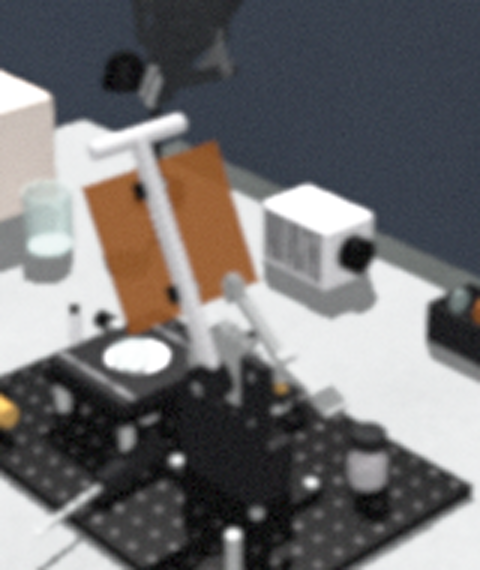

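The side view shows the pawl thrown: its tail pad is down at crop (325,400) and its hook up at (233,288). The tip at (150,105) is above the bar's centre at (138,135). Next I'll work out the arc rows.

```bash
python3 -c "
import numpy as np
P=np.array([20.,354.6]);t=.4965;ty=np.array([np.cos(t),np.sin(t)]);tz=np.array([np.sin(t),-np.cos(t)])
h=np.array([-58.5,112]);pen=3
for th in [1.2,1.11,1.03,.95,.87,.79,.71,.63,.55,.47,.39,.31,.24,.17,.1,.05,.02,0,-.02]:
    r=np.array([np.cos(th),np.sin(th)]);tan=np.array([r[1],-r[0]])
    Q=h+225*r-8*tz+0*tan; d=(Q-P)/120; print(th,Q.round(),'ty %.3f tz %.3f'%(d@ty,d@tz))
"
```

```text
1.2 [ 19. 329.] ty -0.108 tz 0.186
1.11 [ 38. 321.] ty -0.005 tz 0.320
1.03 [ 54. 312.] ty 0.076 tz 0.446
0.95 [ 69. 302.] ty 0.147 tz 0.578
0.87 [ 83. 291.] ty 0.208 tz 0.715
0.79 [ 96. 279.] ty 0.257 tz 0.857
0.71 [108. 266.] ty 0.294 tz 1.002
0.63 [119. 252.] ty 0.320 tz 1.150
0.55 [130. 237.] ty 0.334 tz 1.299
0.47 [138. 221.] ty 0.336 tz 1.449
0.39 [146. 205.] ty 0.326 tz 1.599
0.31 [152. 188.] ty 0.304 tz 1.747
0.24 [156. 173.] ty 0.275 tz 1.875
0.17 [159. 157.] ty 0.238 tz 2.001
0.1 [162. 141.] ty 0.191 tz 2.123
0.05 [162. 130.] ty 0.153 tz 2.209
0.02 [163. 124.] ty 0.128 tz 2.259
0 [163. 119.] ty 0.110 tz 2.292
-0.02 [163. 115.] ty 0.092 tz 2.325
```

>>> {"method": "carry_out", "body": {"series": [{"ax":0,"ay":0,"az":0,"tx":0,"ty":-0.01,"tz":0.2,"grip":0},{"ax":0,"ay":0,"az":0,"tx":0,"ty":0,"tz":0.32,"grip":0},{"ax":0,"ay":0,"az":0,"tx":0,"ty":0.04,"tz":0.38,"grip":0},{"ax":0,"ay":0,"az":0,"tx":0,"ty":0.08,"tz":0.45,"grip":0},{"ax":0,"ay":0,"az":0,"tx":0,"ty":0.11,"tz":0.51,"grip":0},{"ax":0,"ay":0,"az":0,"tx":0,"ty":0.15,"tz":0.58,"grip":0}]}}

```text
clock: 5.75
tool_pos: [507.3, 70.9, 302.7]
eef_rot: [2.642, 0.001, 3.141]
contact_force: [-0.4, 0.5, 3.3]
gripper_width: -0.2
grip_force: 1.3
```

>>> {"method": "carry_out", "body": {"series": [{"ax":0,"ay":0,"az":0,"tx":0,"ty":0.06,"tz":0.135,"grip":0},{"ax":0,"ay":0,"az":0,"tx":0,"ty":0.107,"tz":0.28,"grip":0},{"ax":0,"ay":0,"az":0,"tx":0,"ty":0.144,"tz":0.42,"grip":0},{"ax":0,"ay":0,"az":0,"tx":0,"ty":0.17,"tz":0.57,"grip":0},{"ax":0,"ay":0,"az":0,"tx":0,"ty":0.184,"tz":0.72,"grip":0},{"ax":0,"ay":0,"az":0,"tx":0,"ty":0.186,"tz":0.87,"grip":0}]}}

```text
clock: 6.5
tool_pos: [506.9, 140.5, 220.2]
eef_rot: [2.642, -0.0, 3.141]
contact_force: [0.6, -0.4, 0.9]
gripper_width: -0.2
grip_force: 0.7
```

```bash
python3 -c "
from h import *
s=snap('side','side3');print(arm.state()['tool_pos'],arm.state()['contact_force'])
im=cv2.imread('pics/side3.png')[125:315,210:410];a=cv2.resize(im,None,fx=3,fy=3,interpolation=2)
cv2.imwrite('pics/s3c.png',a)"
```

```text
[505.91418459 141.18833442 218.03455875] [-0.84601431  0.36672968 -2.1934515 ]
```

View pics/s3c.png

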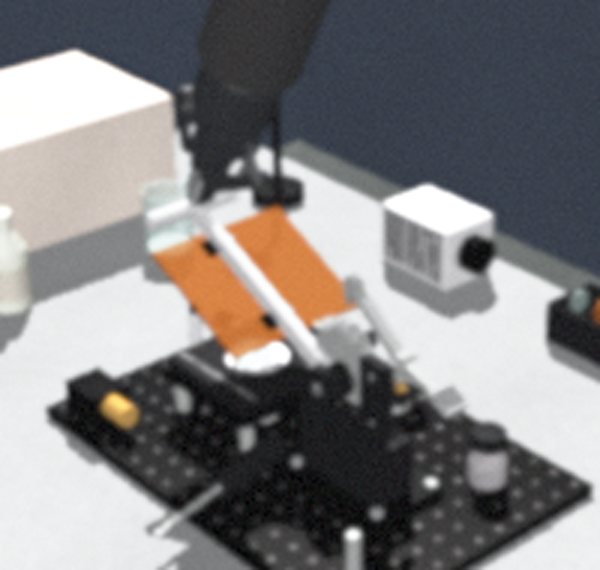

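The side view shows the shield about half-way down, with the fingers on the bar at crop (200,205) and the pawl still free. I'll carry on, more slowly near the stop.

>>> {"method": "carry_out", "body": {"series": [{"ax":0,"ay":0,"az":0,"tx":0,"ty":-0.01,"tz":0.15,"grip":0},{"ax":0,"ay":0,"az":0,"tx":0,"ty":-0.032,"tz":0.3,"grip":0},{"ax":0,"ay":0,"az":0,"tx":0,"ty":-0.06,"tz":0.425,"grip":0},{"ax":0,"ay":0,"az":0,"tx":0,"ty":-0.1,"tz":0.55,"grip":0},{"ax":0,"ay":0,"az":0,"tx":0,"ty":-0.145,"tz":0.67,"grip":0},{"ax":0,"ay":0,"az":0,"tx":0,"ty":-0.18,"tz":0.75,"grip":0},{"ax":0,"ay":0,"az":0,"tx":0,"ty":-0.2,"tz":0.79,"grip":0},{"ax":0,"ay":0,"az":0,"tx":0,"ty":-0.21,"tz":0.815,"grip":0},{"ax":0,"ay":0,"az":0,"tx":0,"ty":-0.21,"tz":0.815,"grip":0}]}}

```text
clock: 7.68
tool_pos: [507.0, 164.4, 123.9]
eef_rot: [2.642, 0.0, 3.141]
contact_force: [-1.4, 0.3, 2.9]
gripper_width: -0.0
grip_force: 1.3
```

>>> {"method": "carry_out", "body": {"series": [{"ax":0,"ay":0,"az":0,"tx":0,"ty":-0.008,"tz":0.015,"grip":0},{"ax":0,"ay":0,"az":0,"tx":0,"ty":-0.016,"tz":0.03,"grip":0},{"ax":0,"ay":0,"az":0,"tx":0,"ty":-0.016,"tz":0.03,"grip":0}]}}

```text
clock: 8.05
tool_pos: [507.3, 164.6, 122.6]
eef_rot: [2.641, 0.003, -3.14]
contact_force: [-9.3, -4.4, 25.5]
gripper_width: -0.1
grip_force: 12.8
```

The force has risen to 25 N, so the arm is on its stop. I'll hold briefly, then back straight off.

>>> {"method": "carry_out", "body": {"series": [{"ax":0,"ay":0,"az":0,"tx":0,"ty":0,"tz":0,"grip":0},{"ax":0,"ay":0,"az":0,"tx":0,"ty":0,"tz":0,"grip":0},{"ax":0,"ay":0,"az":0,"tx":0,"ty":0,"tz":-0.1,"grip":0},{"ax":0,"ay":0,"az":0,"tx":0,"ty":0,"tz":-0.4,"grip":0},{"ax":0,"ay":0,"az":0,"tx":0,"ty":0,"tz":-0.8,"grip":0},{"ax":0,"ay":0,"az":0,"tx":0,"ty":0,"tz":-1,"grip":0},{"ax":0,"ay":0,"az":0,"tx":0,"ty":0,"tz":-1,"grip":0}]}}

```text
clock: 8.93
tool_pos: [508.0, 106.3, 226.7]
eef_rot: [2.642, 0.004, 3.14]
contact_force: [-0.7, 0.3, -0.5]
gripper_width: -0.1
grip_force: 0.0
```

```bash
python3 -c "
from h import *
s=snap('side','side4');print(arm.state()['tool_pos'],arm.state()['contact_force'])
for z,th in((112,0),(112+225*np.sin(.05),.05)): print((proj(s,[[454+i*100,166.3,z] for i in (0,1)])-[210,125])*3)
im=cv2.imread('pics/side4.png')[125:315,210:410];a=cv2.resize(im,None,fx=3,fy=3,interpolation=2)
cv2.imwrite('pics/s4c.png',a)"
```

```text
[507.25872069 106.82851055 225.27695632] [0.378322   0.73333624 0.18354686]
[[140.94075128 309.01938915]
 [223.88803166 276.96667617]]
[[140.10818549 298.76626827]
 [223.38491379 266.96878552]]
```

View pics/s4c.png

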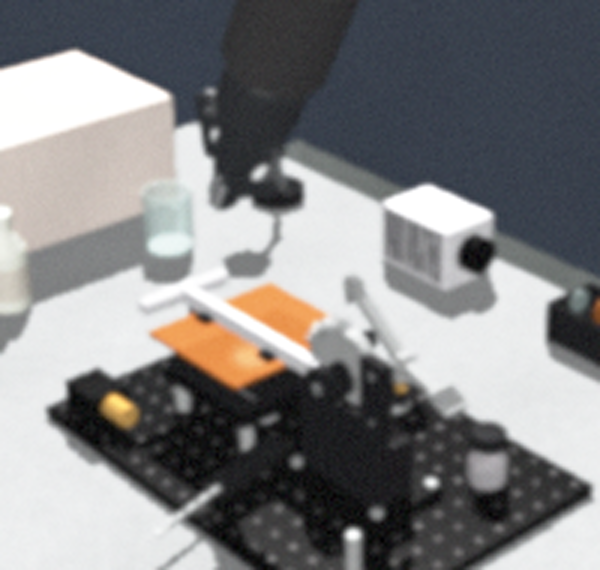

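The side view shows the bar at crop rows 274–303, which matches the fully-down prediction within the fit's known bias of about 4 px. The pawl is free, the loose things are in place, and the gripper is clear.

```bash
python3 -c "
from rig import arm
print(arm.close_job())"
```

```text
the job is handed in; nothing more can be done
None
```

The pawl is flipped free, the shield is fully down on its stop post, no loose thing in the final side view looks moved, and the job is handed in; the hand-in did not return a verdict.

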